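# Gauge a doming punch in a limit snap gauge

### The arm

A 6-joint arm with a two-finger parallel gripper is mounted at the origin on the work surface. World frame = base frame: x ahead of the robot, y to its left, z up, the work surface at z = 0. Lengths are in m, angles in rad, forces in N, time in s.
With the tool pointing down it reaches from about 0.35 to 0.95 m from the base axis. Payload 17.4 kg.
Tool frame: the origin (TCP) lies between the finger pads; the fingertips stand 22 mm ahead of it and the grasp point (between the pads) lies 3 mm ahead of it; z points along the fingers, y is the line along which they close (so a half turn about z gives the same grasp; the last joint's range is limited). The gripper opens to 93 mm and grips with 3 to 60 N. Pads are 15 mm wide; open, the fingers measure 128 mm over their backs; the gripper's body (75 mm by 188 mm) begins 65 mm behind the grasp point.
Start: joints at [1.082, 0.116, 1.442, -0, 1.584, -0.038], TCP at [0.294, 0.608, 0.241] pointing down, gripper open.
Joint ranges: [-2.83, 2.83], [-0.83, 2.19], [0.07, 2.5], [-1.14, 4.28], [0.01, 3], [-2.97, 2.97]. Speed limits (rad/s): [1.89, 1.89, 2.22, 3.14, 3.14, 3.14].

### API

Orientations are given as [roll, pitch, yaw] about the fixed x, y, z axes, in that order (R = Rz(yaw) Ry(pitch) Rx(roll)).
In Python, from bench import bot, set_gripper, solve_ik, status, cams gives the robot as it stands. The module is installed in compiled form; this text tells all that it offers. Calls block until the motion is done:
- bot.move_ptp(position, orientation): joint-space move of the TCP to a pose.
- bot.line_to(position, orientation=None, v=0.15, force_limit=None): straight line of the TCP; orientation=None keeps the orientation; v is the mean speed in m/s. With force_limit (N) it stops when the force on the tool has changed by that much, and returns True; else False.
- bot.set_joints(angles): joint-space move.
- set_gripper(opening): finger opening in m; the grip force is fixed at half the most; returns when the fingers have stopped.
- bot.pause(seconds).
- solve_ik(position, orientation): joint angles nearest the present ones, or None.
- status.observe(): the state.
- cams.camera(name): name is "side" or "top" or "wrist"; returns (picture, depth): 400x640x3 uint8, red, green, blue; 400x640 float32, m along the optical axis (not along the pixel's ray), 0 where there is no reading.
- cams.get_calibration(name): a dict with "vertical_fov" (degrees; the focal length in pixels is half the picture's height over the tangent of half this angle, whatever the lens; pixels are square), "cx", "cy" (the principal point, pixels), "D" ([k1, k2, p1, p2, k3] as OpenCV has them; the pictures are not rectified), "R" (3x3) and "t" (3): a world point X has camera coordinates R X + t. Camera axes: x right, y down, z forward; pixel columns grow to the right and rows downward; lengths in m; the calibration is good to about 2 mm. A picture is of the moment at which its call begins: read the wrist's pose just before it. get_calibration takes no time and is no camera call; for the wrist camera it gives the pose at the moment of the call.
A pose or a line that the arm cannot do raises bot.IKError and nothing moves.
- bot.finish_job(): hands the job in; it is judged then, once.
The state is a dict: "t": time; "q": joint angles; "joint_vel": joint speeds; "effort": joint torques, N m; "eef_pos": TCP position; "ee_rot": TCP orientation; "ft_force": force on the tool from outside, world axes, zero at the start; "wrist_torque": the same for the moment, N m; "opening": finger opening in m; "gripper_force": force on a finger pad.
Only numpy, scipy, OpenCV 4.12 (cv2) and the standard library are available. Lean on these libraries where they do the work, as an engineer would, in place of code of your own. Each camera call takes 0.05 s, during which the arm holds its last target. There are 200 camera calls.

### The job

Check the shank of the newly turned boxwood punch: take the plain round-topped punch out of its stand, bring it upright into the mouth of the snap gauge, lay it against the long anvil and slide it along, touching the anvil lightly (2 or 3 N), through the go gap and on until the no-go button stops it; press there for a moment with about 6 N, no more, for the wood dents. Then put it back upright in the free bore of the stand, right down, and let go; leave the other punches, the bowl and the hammer alone.

Things in the scene. Friction and masses are not known exactly. Their poses are not given: they have to be found in the camera images.
- punch: The boxwood doming punch to be gauged: a plain straight round bar 24.0 mm in diameter and 122 mm long, about 55 g, hemispherical top, no head; two thin dark rings 70 and 75 mm above the foot. Origin at the centre of its flat foot (3 mm chamfer), z up along the bar. It starts upright in one of the stand's three bores, its foot 10 mm above the bench.
- punch_waist (a point): Point on the punch's axis, 50 mm above its foot.
- stand: Dark wooden punch stand, fixed block 74 mm (its x) by 190 mm (its y) by 50 mm high, origin under its centre. Three blind bores in a row along its y, at -60, 0 and +60 mm, each 27 mm in diameter and 40 mm deep (floor 10 mm above the bench), 2 mm chamfer. All are taken at the start; the one the punch came from is then the only free one.
- stand_hole0 (a point): Centre of the mouth of the bore at stand y = -60 mm, 50 mm above the bench.
- stand_hole1 (a point): Centre of the mouth of the middle bore.
- stand_hole2 (a point): Centre of the mouth of the bore at stand y = +60 mm.
- gauge: Fixed limit snap gauge: green C frame lying level (heights 70 to 82 mm, screws to 86) on a grey stand with base 150 x 96 mm, top 16 mm above the bench; post and clamp at x +46 to +73 mm, up to 100 mm high. Origin on the bench under the gap; x points into the gap from the open mouth at -x, y to the left. Frame spans x -45 to +68, y -42 to +56 mm. An upright bar can hang down through the gap.
- anvil: The long flat steel anvil on the right (-y) side of the gap, serving both gaps (origin and axes as the gauge's): its face lies at gauge y = -12.75 mm from x = -45 to +21 mm, heights 69 to 83 mm, with a rounded nose of 3 mm at the mouth end (down to x = -48 mm). A 24 mm bar lying on it has its axis at gauge y = -0.75 mm. It pushes the bar towards +y; sliding friction adds 1 or 2 N of drag.
- nogo_button: No-go button on the left, behind the go button (origin and axes as the gauge's): from gauge x = +8 to +22 mm, front corner rounded to 2 mm. Its set screw leaves a gap of 17 to 21.5 mm to the anvil, different each time, so a 24 mm bar on the anvil stops with its axis anywhere from gauge x = -3 to +3 mm: feel for it. Wedged there, the faces press up to twice the push; at 22 N in all the wood dents.
- go_gap (a point): Centre of the 25.5 mm go gap: gauge x = -18 mm, y = 0, height 76 mm; axes as the gauge's. On the left, the go button: face at y = +12.75 mm from x = -23 to -10 mm, with a rounded 3 mm lead-in from x = -26 mm. The punch passes with 1.5 mm of play in all.
- nogo_gap (a point): About the centre of the no-go gap, too narrow for a good punch: gauge x = +15 mm, y = -3 mm, height 76 mm; axes as the gauge's.
- ball_punch: Another boxwood punch standing in the stand, 108 mm long with a 36 mm ball head, shank 22 mm; origin at the foot. Bystander.
- mushroom_punch: Another boxwood punch standing in the stand, 90 mm long with a 32 mm mushroom head, shank 23 mm; origin at the foot. Bystander.
- bowl: Small copper bowl, 110 mm across and 45 mm high, origin under its centre. Bystander.
- hammer: Goldsmith's hammer lying on the bench. Bystander.
Things that resemble listed ones, but are neither listed nor needed, are in the scene too. What is shaped like the gauge but red is not meant.

How it is judged:
On the way, in this order (a step that is already met when the one before it is completed fails the run):
1. the punch stands upright in the go gap, lying on the anvil with 1 to 6 N, for 0.3 s (contact force between punch and anvil between 1 and 6 N and x of punch_waist in the frame of go_gap between -0.01 and 0.01 m and y of punch_waist in the frame of go_gap between -0.005 and 0.005 m and z of punch in the frame of go_gap below -0.01 m and angle between punch's own z axis and vertical below 0.15 rad), for 0.3 s.
2. through the go gap, the punch is pressed upright against the no-go button with at least 2 N for 0.3 s and is stopped by it (contact force between punch and nogo_button above 2 N and x of punch_waist in the frame of go_gap above 0.012 m and x of punch_waist in the frame of nogo_gap below -0.006 m and y of punch_waist in the frame of go_gap between -0.006 and 0.006 m and z of punch in the frame of go_gap below -0.01 m and angle between punch's own z axis and vertical below 0.15 rad), for 0.3 s.
At the end, for the whole second after the job is handed in: The punch stands upright (within 0.1 rad) and at rest in a bore of the stand, its foot within 5 mm of the bore's axis and within 4 mm of the bore's floor ((horizontal distance between punch and stand_hole0 below 0.005 m or horizontal distance between punch and stand_hole1 below 0.005 m or horizontal distance between punch and stand_hole2 below 0.005 m) and z of punch in the frame of stand below 0.014 m and angle between punch's own z axis and vertical below 0.1 rad and linear speed of punch below 0.02 m/s); the robot touches nothing.
It fails at once if the punch is dented: the gauge's faces press on it with more than 22 N in all (contact force between punch and gauge above 22 N).
It fails at once if another punch is shifted or tipped by more than 15 mm (distance of any of ball_punch, mushroom_punch from where it was at the start of the episode above 0.015 m).
It fails at once if the bowl or the hammer is moved by more than 15 mm (distance of any of bowl, hammer from where it was at the start of the episode above 0.015 m).
It also fails if it takes over 72 s, if anything falls off the work surface, if the arm or the gripper's body presses on something with over 40 N, if the wrist force passes 120 N, or if a joint passes its speed limit or range.

## Working session

There is one attempt and no reset: what is moved stays moved. The work goes in short steps, each a Python script; the robot and the scene stay as the last script left them, time stands still between calls to the robot, and variables do not carry over. Pictures are saved under pics/ and viewed, at most 10 in all, crops included, and the job is handed in when it is done.

```bash
mkdir -p pics
python3 - <<'E'
from bench import bot,set_gripper,solve_ik,status,cams
import cv2,numpy as np
s=status.observe();print(s)
for n in("top","side"):
    p,d=cams.camera(n);cv2.imwrite(f"pics/{n}0.png",p[:,:,::-1]);np.savez(f"{n}0.npz",p=p,d=d)
    print(n,cams.get_calibration(n),(d>0).mean())
E
```

```text
{'t': 0.0, 'q': array([ 1.08221661e+00,  1.16495445e-01,  1.44223292e+00,  2.33827695e-06,
        1.58401953e+00, -3.78029824e-02]), 'joint_vel': array([-1.83668413e-05, -1.76300680e-03, -6.91184782e-05,  1.75624048e-03,
       -9.84986897e-04,  3.77865459e-04]), 'effort': array([ 2.31540493e-03, -7.21252298e+01, -6.22619963e+01,  7.81618897e-02,
        2.36314471e-02, -1.63033934e-05]), 'eef_pos': array([0.29400182, 0.60741635, 0.23991888]), 'ee_rot': array([-3.14043832e+00, -4.59977146e-05,  2.69081593e+00]), 'ft_force': array([ 0.108794  , -0.05542718,  0.19996626]), 'wrist_torque': array([0.01188877, 0.00724304, 0.01300406]), 'gripper_force': 0.0, 'opening': 0.09320066750408622}
top {'vertical_fov': 44.61224145577531, 'cx': 319.109418366846, 'cy': 198.27618007553573, 'D': array([-0.06491295,  0.        ,  0.        ,  0.        ,  0.        ]), 'R': array([[-0.01472663, -0.99984663,  0.00947811],
       [-0.99749773,  0.01403518, -0.06929133],
       [ 0.06914768, -0.01047482, -0.99755144]]), 't': array([0.02135639, 0.55541625, 1.14978395])} 0.99605859375
side {'vertical_fov': 53.583612207590456, 'cx': 315.53825317539355, 'cy': 197.17390529969495, 'D': array([-0.06155882,  0.        ,  0.        ,  0.        ,  0.        ]), 'R': array([[ 0.90505941, -0.4250292 ,  0.01475263],
       [-0.23008201, -0.51852221, -0.82352716],
       [ 0.35767266,  0.74194669, -0.56708498]]), 't': array([-0.50798722,  0.20906823,  0.77828498])} 0.9958984375
```

View pics/top0.png

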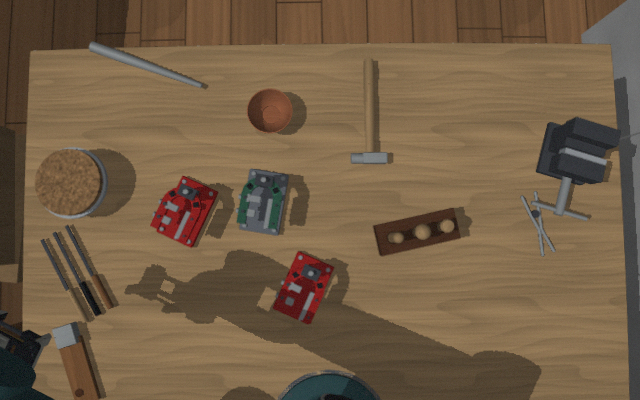

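View pics/side0.png

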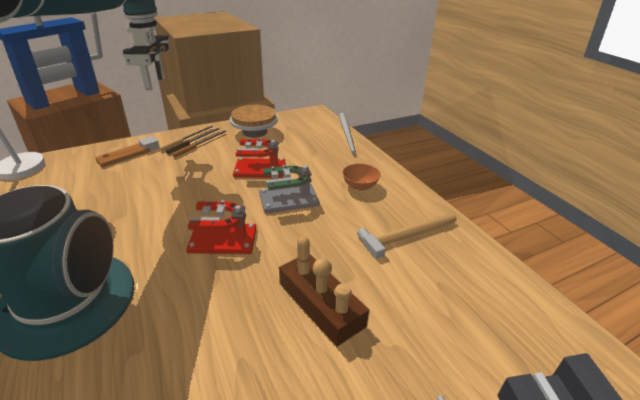

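Top view: the green gauge is at (263,202), between two red decoys at (185,212) and (305,287). The stand is at (417,231). Its punches are a slim round top at (396,238), a ball at (422,231) and a mushroom at (447,226). In the side view they are at (303,253), (322,275) and (343,297). The one at (396,238) / (303,253) has no head and stands tallest, so it fits the description. I'll confirm it in a crop.

```bash
cat > h.py <<'E'
from bench import bot,set_gripper,solve_ik,status,cams
import cv2,numpy as np
def K(c):
    f=200/np.tan(np.radians(c["vertical_fov"]/2));return np.array([[f,0,c["cx"]],[0,f,c["cy"]],[0,0,1]])
def rays(c,px):
    u=cv2.undistortPoints(np.asarray(px,float).reshape(-1,1,2),K(c),c["D"]).reshape(-1,2)
    return np.c_[u,np.ones(len(u))]
def onplane(c,px,z):
    R,t=np.array(c["R"]),np.array(c["t"]);o=-R.T@t;d=rays(c,px)@R
    return o+d*((z-o[2])/d[:,2])[:,None]
def cloud(c,d):
    v,u=np.mgrid[0:400,0:640];r=rays(c,np.c_[u.ravel(),v.ravel()])*d.reshape(-1,1)
    return ((r-c["t"])@np.array(c["R"])).reshape(400,640,3)
E
python3 - <<'E'
from h import *
c=cams.get_calibration("top");z=np.load("top0.npz");p,d=z["p"],z["d"];P=cloud(c,d)
hsv=cv2.cvtColor(p,cv2.COLOR_RGB2HSV)
print("bench z",np.median(P[300:310,420:520,2]) , np.median(P[100:130,430:500,2]))
def reg(x0,x1,y0,y1):
    m=np.zeros((400,640),bool);m[y0:y1,x0:x1]=1;return m
# stand
m=reg(365,470,200,262)&(P[...,2]>.035)&(P[...,2]<.06)
print("stand",m.sum(),cv2.minAreaRect(P[m][:,:2].astype(np.float32)*1000),np.median(P[m][:,2]))
for u,v in((396,238),(422,231),(447,226)):
    q=P[v-9:v+10,u-9:u+10].reshape(-1,3);q=q[q[:,2]>.07];print(u,len(q),q[:,2].max(),(q[:,:2].max(0)+q[:,:2].min(0))/2,np.ptp(q[:,:2],axis=0))
g=reg(230,300,160,245)&(hsv[...,0]>50)&(hsv[...,0]<90)&(hsv[...,1]>80)&(P[...,2]>.06)
print("green",g.sum(),cv2.minAreaRect(P[g][:,:2].astype(np.float32)*1000),np.median(P[g][:,2]))
b=reg(230,300,160,245)&(P[...,2]>.01)&(P[...,2]<.022)
q=P[b];print("base",b.sum(),cv2.minAreaRect(q[:,:2].astype(np.float32)*1000))
k=reg(230,300,160,245)&(P[...,2]>.088);print("post",P[k].mean(0),P[k][:,2].max())
for n,(u0,v0,w,hh) in {"side":(265,225,112,120)}.items():
    s=np.load("side0.npz")["p"];a=cv2.resize(s[v0:v0+hh,u0:u0+w],None,fx=4,fy=4,interpolation=3)
t=cv2.resize(p[155:245,225:305],None,fx=4,fy=4,interpolation=3)
o=np.zeros((480,448+320,3),np.uint8);o[:480,:448]=a;o[:360,448:]=t
cv2.imwrite("pics/crop.png",o[:,:,::-1])
E
```

```text
bench z -0.00040765962624232015 -0.0009447288999484564
stand 2062 ((472.03125, -215.18341064453125), (74.61402893066406, 192.41078186035156), 11.543915748596191) 0.04928122361859368
396 129 1.1852517472825874 [ 0.46157417 -0.07082436] [0.02652379 0.19285177]
422 207 1.1852517472825874 [ 0.47252944 -0.10249506] [0.03350888 0.25619317]
447 156 1.1852517472825874 [ 0.48500575 -0.13212785] [0.02947095 0.31545875]
green 614 ((536.8600463867188, 105.20445251464844), (178.73196411132812, 104.62159729003906), 79.75403594970703) 0.08078703395357412
base 1269 ((549.8056640625, 146.4129638671875), (96.11566925048828, 150.06349182128906), 79.46661376953125)
post [0.56233196 0.10904612 0.37069253] 1.1852517472825874
```

View pics/crop.png

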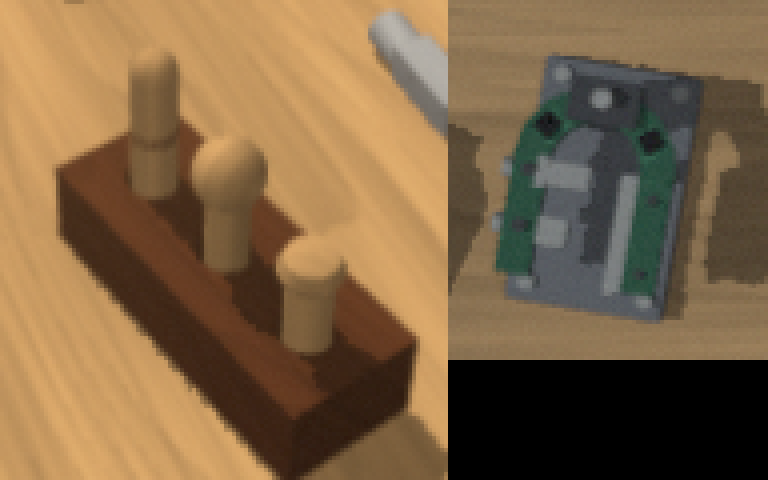

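The crop confirms it: the plain ringed bar is at crop (155,125), with the ball and mushroom heads next to it. The gauge's mouth faces the robot, its anvil is the long strip at crop (620,235), and the two buttons are on the left. Next I'll look closer with the wrist camera.

Run:
```python
from h import *
D=np.radians
bot.move_ptp([0.50,0.155,0.30],[np.pi,0,D(80)])
s=status.observe();print(s["t"],s["q"],s["eef_pos"],s["ft_force"])
c=cams.get_calibration("wrist");p,d=cams.camera("wrist");np.savez("wg.npz",p=p,d=d,**c);print(c)
a=p
bot.move_ptp([0.445,-0.155,0.32],[np.pi,0,D(101.5)])
s=status.observe();print(s["t"],s["q"])
c=cams.get_calibration("wrist");p,d=cams.camera("wrist");np.savez("ws.npz",p=p,d=d,**c);print(c["R"],c["t"])
cv2.imwrite("pics/w.png",cv2.resize(np.vstack([a,p])[:,:,::-1],(480,600),interpolation=cv2.INTER_AREA))
```

```text
1.9167 [ 2.53057269e-01 -2.24913677e-01  1.67410024e+00  1.59020858e-04
  1.69269053e+00  4.26165599e-01] [0.49993862 0.15566922 0.29981462] [-0.37360934 -0.17758467 -0.07605674]
{'vertical_fov': 68.82109708288444, 'cx': 316.58965177262, 'cy': 197.4982214031933, 'D': array([-0.00487658,  0.        ,  0.        ,  0.        ,  0.        ]), 'R': array([[ 9.84889898e-01, -1.73180888e-01,  5.19214636e-04],
       [-1.65183477e-01, -9.38499104e-01,  3.03205953e-01],
       [-5.20221938e-02, -2.98710246e-01, -9.52924908e-01]]), 't': array([-0.46677866,  0.1756406 ,  0.52148511])}
3.1667 [-3.87936028e-01 -3.42156270e-01  1.73516557e+00  2.44166969e-04
  1.74874388e+00 -5.88852714e-01]
[[ 9.80071473e-01  1.98644651e-01  4.57944624e-04]
 [ 1.89157035e-01 -9.33960554e-01  3.03211643e-01]
 [ 6.06590732e-02 -2.97082458e-01 -9.52923129e-01]] [-0.40728712 -0.28804201  0.39509617]
```

View pics/w.png

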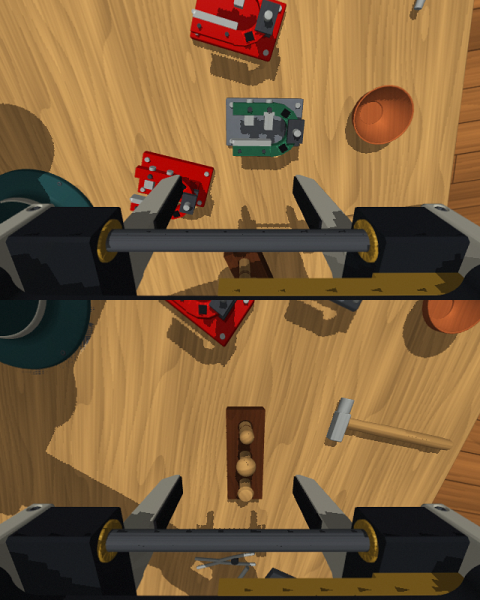

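The wrist view shows the gauge at full-image px ≈(352,168) and the stand at ≈(327,202), measured from the top of its own frame. I'll measure the gauge from the anvil strip and the base, using the wrist and top views.

Run:
```python
from h import *
def canon(r):
    (x,y),(w,h),a=r
    return r
top=np.load("top0.npz");ct=cams.get_calibration("top")
W=np.load("wg.npz");S=np.load("ws.npz")
for nm,c,z in(("wrist",W,W),("top",ct,top)):
    p,d=z["p"],z["d"];P=cloud(c,d);hsv=cv2.cvtColor(p,cv2.COLOR_RGB2HSV).astype(int)
    near=(np.hypot(P[...,0]-.55,P[...,1]-.146)<.1)
    b=near&(P[...,2]>.010)&(P[...,2]<.022);print(nm,"base",b.sum(),cv2.minAreaRect(P[b][:,:2].astype(np.float32)*1000),np.median(P[b][:,2]))
    g=near&(P[...,2]>.066)&(P[...,2]<.09)
    steel=(g&(hsv[...,1]<60)&(hsv[...,2]>110)).astype(np.uint8)
    n,l,st,ce=cv2.connectedComponentsWithStats(steel)
    for i in range(1,n):
        if st[i,4]>=12:
            q=onplane(c,np.argwhere(l==i)[:,::-1],.083)
            print("  steel",st[i],cv2.minAreaRect(q[:,:2].astype(np.float32)*1000),np.median(P[l==i][:,2]))
    gr=g&(hsv[...,0]>50)&(hsv[...,0]<90)&(hsv[...,1]>80)
    q=onplane(c,np.argwhere(gr)[:,::-1],.082);print("  green",gr.sum(),cv2.minAreaRect(q[:,:2].astype(np.float32)*1000))
p,d=S["p"],S["d"];P=cloud(S,d)
near=np.hypot(P[...,0]-.472,P[...,1]+.215)<.12
m=near&(P[...,2]>.04)&(P[...,2]<.06);print("stand wrist",m.sum(),cv2.minAreaRect(P[m][:,:2].astype(np.float32)*1000),np.median(P[m][:,2]))
for nm,P in(("wrist",P),("top",cloud(ct,top["d"]))):
  for o in(60,0,-60):
    x,y=.472-o/1e3*np.sin(.2015),-.215+o/1e3*np.cos(.2015)
    q=P[(np.hypot(P[...,0]-x,P[...,1]-y)<.026)&(P[...,2]>.07)&(P[...,2]<.2)]
    t=q[q[:,2]>q[:,2].max()-.006];print(nm,o,(x,y),q[:,2].max(),t.mean(0),len(t))
a=W["p"][110:225,280:420]
cv2.imwrite("pics/g.png",cv2.resize(a[:,:,::-1],None,fx=5,fy=5,interpolation=3))
```

```text
wrist base 2980 ((552.168212890625, 148.05783081054688), (95.94988250732422, 150.68287658691406), 79.89250946044922) 0.01608442065812056
  steel [329 132   8   5  38] ((529.168212890625, 202.9315948486328), (4.766578674316406, 8.52563190460205), 80.03118896484375) 0.08122341544601566
  steel [354 132  10   5  41] ((560.255615234375, 197.4702606201172), (4.767258167266846, 10.72148609161377), 80.04240417480469) 0.08090019601665721
  steel [352 149  14  24 263] ((555.5142822265625, 165.18368530273438), (28.94660758972168, 16.272306442260742), 80.03621673583984) 0.08214268354929978
  steel [325 154  14  13 165] ((522.8527221679688, 171.69285583496094), (15.083044052124023, 16.131031036376953), 80.02664947509766) 0.08197683633272913
  steel [308 185  54  10 418] ((520.715576171875, 132.60867309570312), (11.961953163146973, 68.5363540649414), 78.85743713378906) 0.0830547513133617
  green 2215 ((546.9151611328125, 150.06320190429688), (93.2144546508789, 108.55587768554688), 79.63623809814453)
top base 1269 ((549.8056640625, 146.4129638671875), (96.11566925048828, 150.06349182128906), 79.46
[... 804 characters left out ...]
5171707358)) 0.13380624955068474 [ 0.46168347 -0.1556115   0.13038708] 169
wrist 0 (np.float64(0.472), np.float64(-0.215)) 0.12023703010160962 [ 0.47388572 -0.21379946  0.11633657] 215
wrist -60 (np.float64(0.4840083523964548), np.float64(-0.2737860482829264)) 0.10144334796112786 [ 0.48576988 -0.27247276  0.09804995] 258
top 60 (np.float64(0.45999164760354516), np.float64(-0.15621395171707358)) 0.13406542444179015 [ 0.46085026 -0.15554921  0.13011135] 36
top 0 (np.float64(0.472), np.float64(-0.215)) 0.12129770609191262 [ 0.47216789 -0.21369946  0.11729243] 44
top -60 (np.float64(0.4840083523964548), np.float64(-0.2737860482829264)) 0.10196285776387683 [ 0.48378197 -0.27321787  0.09833181] 80
```

View pics/g.png

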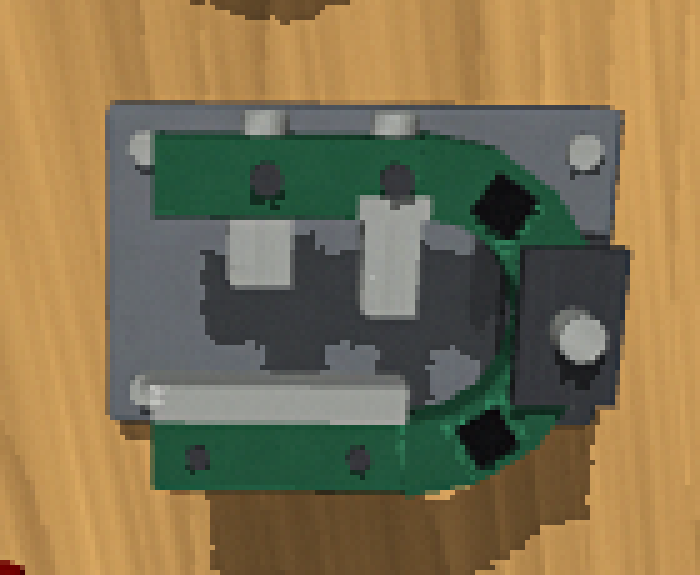

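Clear view: the mouth is on the left (world −x), the anvil strip runs along the bottom (crop y≈400), the go button is at crop (260,255) and the no-go at (390,260). Gauge origin ≈(0.5365,0.1475) with yaw −10°. Punch at ≈(0.4615,−0.1558). Now I'll grasp.

Run:
```python
from h import *
O=[np.pi,0,np.radians(101.5)]
bot.move_ptp([0.4615,-0.1558,0.20],O)
print(bot.line_to([0.4615,-0.1558,0.098],v=.1,force_limit=8))
f0=status.observe()["ft_force"]
set_gripper(0.0);bot.pause(.2)
s=status.observe();print(s["t"],s["eef_pos"],s["opening"],s["gripper_force"],f0,s["ft_force"],s["wrist_torque"])
# recentre against bore wall contact
for _ in range(6):
    s=status.observe();df=(s["ft_force"]-f0);df[2]=0
    if np.linalg.norm(df)<1.5:break
    bot.line_to(s["eef_pos"]+df/np.linalg.norm(df)*0.0004,v=.02);bot.pause(.1)
    print(s["eef_pos"],df)
s=status.observe();print(s["t"],s["eef_pos"],s["ft_force"],s["wrist_torque"],s["q"])
```

```text
False
6.2167 [ 0.46147708 -0.15579756  0.09797749] 0.023320897592170573 29.99973652884364 [-0.19674799  0.02934455  0.22680358] [ 0.53485747 -1.18332859 -0.48293833] [-0.03129967  0.02818978 -0.05999751]
6.2167 [ 0.46147708 -0.15579756  0.09797749] [ 0.53485747 -1.18332859 -0.48293833] [-0.03129967  0.02818978 -0.05999751] [-3.77975765e-01 -2.28071107e-01  2.00571824e+00  1.12416154e-05
  1.36402635e+00 -5.78663107e-01]
```

```bash
cat >> h.py <<'E'
O0=np.array([0.5365,0.1475]);U=np.array([np.cos(np.radians(10)),-np.sin(np.radians(10))]);V=np.array([-U[1],U[0]])
OG=[np.pi,0,np.radians(80)]
def G(x,y,z=.115): return [*(O0+(x*U+y*V)/1000),z]
def gp(s): d=s["eef_pos"][:2]-O0; return np.array([d@U,d@V])*1000
def fr(f0):
    F=[]
    for _ in range(4): F.append(status.observe()["ft_force"]);bot.pause(.02)
    d=np.mean(F,0)-f0;return np.array([d[:2]@U,d[:2]@V,d[2]])
E
python3 - <<'E'
from h import *
s=status.observe();p=s["eef_pos"]
bot.line_to([p[0],p[1],.23],v=.15)
f=status.observe();print(f["opening"],f["ft_force"])
bot.move_ptp(G(-80,4,.23),OG)
bot.line_to(G(-80,4),v=.15,force_limit=6)
print(bot.line_to(G(-42,4),v=.06,force_limit=4))
bot.pause(.3);f0=np.mean([status.observe()["ft_force"] for _ in range(3)],0);np.save("f0.npy",f0)
print(f0,gp(status.observe()))
print(bot.line_to(G(-42,-5),v=.006,force_limit=1.5))
s=status.observe();print(s["t"],gp(s),fr(f0),s["wrist_torque"],s["opening"])
p,d=cams.camera("wrist");cv2.imwrite("pics/m.png",p[60:400,120:520,::-1])
E
```

```text
0.023825376910601742 [-0.23865415  0.21395837 -1.31246228]
False
[-0.36129596 -0.54710017 -0.01760407] [-42.1515574    4.04078319]
True
11.3667 [-42.12468904  -1.04893767] [0.61721426 2.9063542  0.58106664] [ 0.36280611 -0.09003174  0.01919129] 0.023547349156310526
```

View pics/m.png

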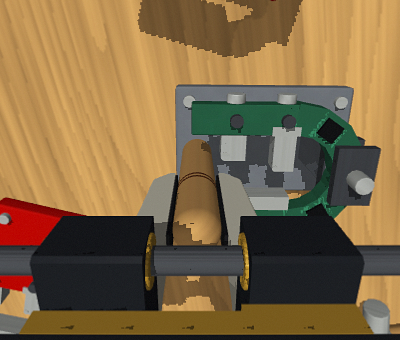

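The punch is in the mouth at crop (195,200), touching the anvil at about 2.9 N, with the go button clear to its right at (233,147). I'll slide it in with a light force loop.

```bash
cat >> h.py <<'E'
def slide(f0,x0,x1,y,step=2.,tgt=2.5,fxmax=4.,v=.02,k=.12,log=True):
    x=x0;F=fr(f0)
    while x<x1-1e-6:
        x=min(x+step,x1);y+=float(np.clip(k*(F[1]-tgt),-.4,.4))
        bot.line_to(G(x,y),v=v);F=fr(f0)
        if log:print(round(x,1),round(y,2),F.round(2),round(status.observe()["t"],1))
        if F[0]<-fxmax or F[1]>8 or F[1]<-3:print("stop");break
    return x,y,F
E
python3 - <<'E'
from h import *
f0=np.load("f0.npy");s=status.observe();g=gp(s)
x,y,F=slide(f0,g[0],-18,g[1])
for _ in range(3):
    if abs(F[1]-2.8)<.6:break
    y+=float(np.clip(.1*(F[1]-2.8),-.3,.3));bot.line_to(G(x,y),v=.02);F=fr(f0);print(y,F)
bot.pause(.6);s=status.observe();print(s["t"],gp(s),fr(f0),s["wrist_torque"],s["opening"])
np.save("xy.npy",[x,y])
E
```

```text
-40.3 -0.98 [ 1.04  2.12 -0.78] 11.9
-38.3 -1.02 [ 1.32  2.69 -1.54] 12.2
-36.3 -1.0 [ 0.97  2.46 -1.24] 12.5
-34.3 -1.0 [ 1.22  1.64 -0.49] 12.8
-32.3 -1.11 [ 1.15  2.16 -0.49] 13.1
-30.3 -1.15 [ 1.2   2.53 -1.36] 13.5
-28.3 -1.14 [ 1.16  2.74 -1.08] 13.8
-26.3 -1.12 [ 1.23  2.46 -0.98] 14.1
-24.3 -1.12 [ 1.3   2.11 -1.19] 14.4
-22.3 -1.17 [ 0.91  2.96 -1.23] 14.7
-20.3 -1.11 [ 0.39  2.01 -0.48] 15.0
-18.3 -1.17 [ 1.06  1.85 -0.47] 15.4
-18 -1.25 [-0.72  2.59 -0.34] 15.7
16.275 [-18.04309301  -1.23310871] [-1.03032672  3.08128413 -0.47173575] [ 0.4841471   0.30693671 -0.03916305] 0.02366118697748866
```

Run:
```python
from h import *
f0=np.load("f0.npy");x,y=np.load("xy.npy")
x,y,F=slide(f0,x,-5.,y,step=2.,tgt=2.3,fxmax=2.5)
if F[0]>-2.5:
  while x<6:
    x+=.3;bot.line_to(G(x,y),v=.01);F=fr(f0);print(round(x,1),round(y,2),F.round(2))
    if F[0]<-2.0 or F[1]<-2 or F[1]>7:break
    y+=float(np.clip(.08*(F[1]-2.3),-.15,.15))
np.save("xy.npy",[x,y]);s=status.observe();print(s["t"],gp(s),fr(f0),s["wrist_torque"])
```

```text
-16.0 -1.17 [ 1.41  2.31 -1.17] 16.7
-14.0 -1.17 [ 1.04  2.57 -1.04] 17.0
-12.0 -1.14 [ 0.54  1.25 -0.08] 17.4
-10.0 -1.26 [ 0.4   1.98 -0.96] 17.7
-8.0 -1.3 [ 1.21  2.5  -0.78] 18.0
-6.0 -1.28 [ 1.05  2.44 -0.77] 18.3
-5.0 -1.26 [ 0.84  2.28 -0.35] 18.6
-4.7 -1.26 [-0.65  1.96 -0.53]
-4.4 -1.28 [-0.36  2.14 -0.73]
-4.1 -1.3 [-0.37  2.   -0.93]
-3.8 -1.32 [-0.36  2.7  -1.09]
-3.5 -1.29 [-0.36  2.11 -1.07]
-3.2 -1.3 [-0.17  1.91 -0.7 ]
-2.9 -1.34 [-0.6   2.8  -0.82]
-2.6 -1.3 [-0.19  2.54 -0.96]
-2.3 -1.28 [ 0.21  1.7  -0.87]
-2.0 -1.32 [-2.02  2.2   0.48]
21.7917 [-2.08473988 -1.29856147] [-1.84912924  2.51597773 -0.32020083] [ 0.34045078  0.5953567  -0.03491399]
```

Run:
```python
from h import *
f0=np.load("f0.npy");x,y=np.load("xy.npy")
for _ in range(20):
    x+=.12;bot.line_to(G(x,y),v=.01);F=fr(f0);print(round(x,2),F.round(2))
    if F[0]<-5.3 or abs(F[1])>6:break
bot.pause(.5);s=status.observe();print(s["t"],gp(s),fr(f0),s["wrist_torque"])
np.save("xy.npy",[x,y])
```

```text
-1.88 [-4.25  2.36  0.82]
-1.76 [-4.91  2.02  0.92]
-1.64 [-5.45  1.75  0.81]
23.3083 [-1.88310107 -1.32471232] [-5.78339443  1.7130009   1.34263051] [0.42569552 1.15517772 0.02427502]
```

Run:
```python
from h import *
f0=np.load("f0.npy");x,y=np.load("xy.npy")
bot.line_to(G(-6,y+.3),v=.03)
print(fr(f0));print(bot.line_to(G(-45,-.6),v=.05,force_limit=5))
print(bot.line_to(G(-85,2),v=.08,force_limit=5))
bot.line_to(G(-85,2,.23),v=.15)
O=[np.pi,0,np.radians(101.5)]
bot.move_ptp([0.4615,-0.1558,0.23],O)
bot.line_to([0.4615,-0.1558,.148],v=.12)
s=status.observe();print(s["t"],s["opening"],s["ft_force"])
p,d=cams.camera("wrist");cv2.imwrite("pics/r.png",p[60:400,120:520,::-1])
q,d=cams.camera("side");cv2.imwrite("pics/r2.png",cv2.resize(q[190:350,230:400,::-1],None,fx=3,fy=3))
```

```text
[ 0.56244285  0.54522354 -0.22460641]
False
False
28.2833 0.02329640339437132 [ 0.58785146 -0.07562101 -0.46420268]
```

View pics/r2.png

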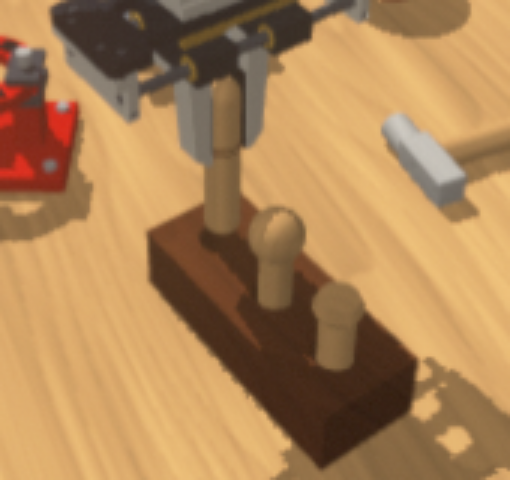

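The punch hangs over the free bore with its foot at crop (221,230), perhaps tilted a little. I'll measure its axis in the side view against the vertical line I expect.

Run:
```python
from h import *
c=cams.get_calibration("side")
def proj(X):return cv2.projectPoints(np.array(X,float).reshape(-1,3),cv2.Rodrigues(np.array(c["R"]))[0],np.array(c["t"]),K(c),c["D"])[0].reshape(-1,2)
e=status.observe()["eef_pos"]
def axis(p,r0,r1,u0,u1):
    hsv=cv2.cvtColor(p,cv2.COLOR_RGB2HSV).astype(int);out=[]
    d=cams_d
    for r in range(r0,r1):
        i=[u for u in range(u0,u1) if m[r,u]]
        if i:out.append((r,min(i),max(i)))
    return out
p,cams_d=cams.camera("side")
P=cloud(c,cams_d)
m=(np.hypot(P[...,0]-e[0],P[...,1]-e[1])<.022)&(P[...,2]>.056)
hsv=cv2.cvtColor(p,cv2.COLOR_RGB2HSV).astype(int);m&=hsv[...,1]>70
print(axis(p,236,275,290,325))
q=P[m&(P[...,2]<.115)]
for z in np.arange(.06,.115,.01):
    a=q[abs(q[:,2]-z)<.005];print(round(z,3),len(a),a.mean(0))
for z in(.06,.08,.1,.12):print(z,proj([e[0],e[1],z]))
z0=np.load("side0.npz");P0=cloud(c,z0["d"]);m0=(np.hypot(P0[...,0]-e[0],P0[...,1]-e[1])<.022)
q=P0[m0]
for z in(.07,.09,.11):
    a=q[abs(q[:,2]-z)<.005];print("start",z,len(a),a.mean(0))
```

```text
[(236, 301, 315), (237, 301, 314), (238, 301, 313), (239, 301, 313), (240, 301, 309), (241, 301, 309), (242, 301, 309), (243, 301, 309), (244, 301, 309), (245, 299, 309), (246, 298, 309), (247, 298, 309), (248, 298, 309), (249, 298, 309), (250, 298, 309), (251, 298, 309), (252, 298, 309), (253, 298, 309), (254, 298, 309), (255, 298, 309), (256, 298, 309), (257, 298, 309), (258, 298, 309), (259, 298, 309), (260, 298, 309), (261, 298, 309), (262, 298, 309), (263, 298, 309), (264, 298, 309), (265, 298, 309), (266, 299, 308), (267, 301, 307), (268, 303, 304)]
0.06 11 [ 0.45599194 -0.16569976  0.06339818]
0.07 42 [ 0.45634525 -0.16553801  0.06990356]
0.08 48 [ 0.45600291 -0.16593483  0.08010972]
0.09 42 [ 0.45603575 -0.16592369  0.09024713]
0.1 43 [ 0.4559427  -0.16559062  0.09955176]
0.11 51 [ 0.45643055 -0.16616093  0.10985472]
0.06 [[304.17123172 264.03031619]]
0.08 [[304.15137805 256.69887848]]
0.1 [[304.13143637 249.14382759]]
0.12 [[304.11142756 241.35586172]]
start 0.07 46 [ 0.45548606 -0.16554761  0.06974752]
start 0.09 50 [ 0.45576271 -0.16531152  0.09000494]
start 0.11 54 [ 0.45520495 -0.16569385  0.10964626]
```

The punch is vertical and within 0.5 mm of its starting axis, so the tilt was only the finger hiding part of it. Inserting.

Run:
```python
from h import *
hit=bot.line_to([0.4612,-0.1558,.0985],v=.04,force_limit=6)
s=status.observe();print(hit,s["t"],s["eef_pos"],s["ft_force"],s["wrist_torque"])
if s["eef_pos"][2]<.101:
    set_gripper(.093);bot.pause(.3)
    bot.line_to([s["eef_pos"][0],s["eef_pos"][1],.24],v=.12);bot.pause(.3)
    c=cams.get_calibration("side");p,d=cams.camera("side");P=cloud(c,d);q=P[np.hypot(P[...,0]-.4612,P[...,1]+.1558)<.022]
    print(np.percentile(q[:,2],98))
    for z in(.07,.09,.11):
        a=q[abs(q[:,2]-z)<.005];print(z,len(a),a.mean(0))
    z0=np.load("side0.npz");P0=cloud(c,z0["d"]);q0=P0[np.hypot(P0[...,0]-.4612,P0[...,1]+.1558)<.022];print("start",np.percentile(q0[:,2],98))
    cv2.imwrite("pics/e.png",cv2.resize(p[190:350,230:400,::-1],None,fx=3,fy=3));print(status.observe()["t"])
```

```text
False 29.825 [ 0.46131212 -0.15584841  0.09877676] [-0.83110209  0.57925615 -1.22891838] [-0.06497312  0.02737084 -0.01025909]
0.371032887012114
0.07 41 [ 0.45646252 -0.16630155  0.07024642]
0.09 44 [ 0.45619259 -0.16634232  0.08981653]
0.11 49 [ 0.4555567  -0.16596709  0.110291  ]
start 0.12933641729108003
32.9917
```

```bash
ls pics
```

```text
crop.png
e.png
g.png
m.png
r.png
r2.png
side0.png
top0.png
w.png
```

View pics/e.png

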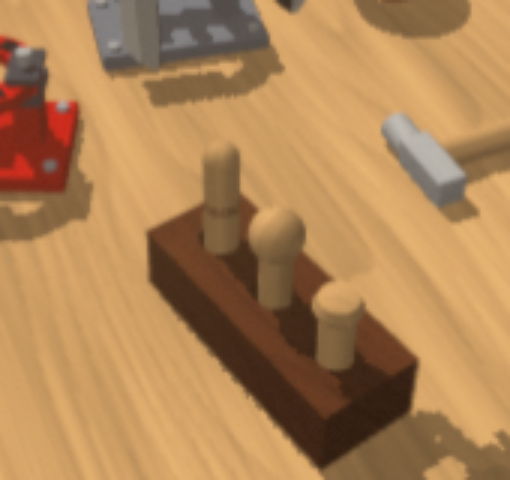

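The punch stands upright and right down in its bore, with its top at crop (221,145) and its rings just above the stand as at the start. The neighbours haven't moved and the arm is clear.

```bash
python3 -c "
from bench import bot
print(bot.finish_job())"
```

```text
the job is handed in; nothing more can be done
None
```

The punch passed the go gap on the anvil at about 3 N and stopped at the no-go button under about 5.8 N of push. It is back upright in its own bore, right down and released, and the job was handed in at about 33 s; no verdict was returned.

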